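Refit the lint screen under the sprung clips of the dryer's vent box

TASK

The blue-framed lint screen has been cleaned: put it back on the dryer's vent box. Pick it up by its handle, lay it flat on top of the box with the rounded front edge towards the clips, and slide it in between the guides so that both brass spring clips ride up over that edge and snap down behind it, with the edge fully home against the two end stops; then let go. Feel your way gently: do not ram it into the stops, bear down hard on the box or touch the clips with the hand, and leave everything else on the counter where it is.

Things in the scene. Friction and masses are not known exactly. Their poses are not given: they have to be found in the camera images.
- screen_grip (a point): Centre of the blue handle bar on the rear edge of the loose lint screen: 66 mm long (y), 10 mm thick (x: pinch it this way), 22 mm tall, its faces 20 to 42 mm above the screen's underside; this point is 31 mm above it. The screen starts flat on the counter (z = 0). x points from the handle to the screen's front edge, z up. The frame ends 6 mm behind this point.
- screen_front (a point): Middle of the foremost line of the screen's round front edge bar (11 mm in diameter, 120 mm long), at the height of the screen's underside; 164 mm ahead of the handle bar's centre. The screen is 170 mm long, 120 mm wide: grey mesh 4 mm thick, blue side rails 8 mm tall, about 0.15 to 0.23 kg. Axes as the handle's.
- seat (a point): Point on the flat deck (120 mm above the counter) of the fixed sheet-metal vent box, on its centre line, near the end stops. x points the way the screen slides in, z up. The steel clip carriage (stops and clips) is clamped in slots: the two stops (tabs 9 mm tall, at y = +50 and -50 mm) may stand up to 12 mm before or beyond this point; only sight or touch tells where.
- mouth (a point): Point on the deck's centre line 85 mm before the seat point, at the entry of the guides; axes as the seat's. From here flared mouths narrow, over 25 mm, from 138 to 124 mm inside; then straight guides, 7 mm tall, 2 mm play each side, run to the seat point. The deck is 180 mm wide, starts 100 mm before this point; a 90 mm wide air hole in its middle. A duct leaves its -y side.
- clip_left (a joint): Angle (rad) of the left (+y) brass spring clip, 30 mm off the centre line: 0 at rest, more as its nose is lifted. Hinged 30 mm beyond the stops, it points back: rolled nose 15.5 mm before the stops, 3.5 mm over the deck; turned-up toe to 50 mm before them, 14 mm up. Riding on the front edge it reads about 0.16; snapped down behind it, on the mesh, about 0.01.
- clip_right (a joint): The same for the right (-y) clip; both are 16 mm wide and stand up to 22 mm over the deck. Each spring presses with about 0.9 N at rest, 2 N riding. Pushing the screen under both builds up from 36 mm before the stops to 8 to 15 N at 12 mm before them, falls to under 5 N as they snap, 2 mm before them, then rises sharply at the stops.
Not all that is in view belongs to the job. Leave any green look-alike of the part that bears screen_grip alone.

How it is judged:
By the outcome, as a careful person would: the job done as asked, in the order asked, and still so for the second after the job is handed in, with the robot touching nothing.
It also fails if it takes over 64 s, if anything falls off the work surface, if the arm or the gripper's body presses on something with over 40 N, if the wrist force passes 120 N, or if a joint passes its speed limit or range.

ROBOT

A 7-joint arm with a two-finger parallel gripper is mounted at the origin on the work surface. World frame = base frame: x ahead of the robot, y to its left, z up, the work surface at z = 0. Lengths are in m, angles in rad, forces in N, time in s.
With the tool pointing down it reaches from about 0.425 to 0.925 m from the base axis. Payload 6.8 kg.
Tool frame: the origin (TCP) lies between the finger pads; the fingertips stand 14 mm ahead of it and the grasp point (between the pads) lies 5 mm behind it; z points along the fingers, y is the line along which they close (so a half turn about z gives the same grasp; the last joint's range is limited). The gripper opens to 85 mm and grips with 20 to 120 N. Pads are 22 mm wide; open, the fingers measure 114 mm over their backs; the gripper's body (76 mm by 85 mm) begins 54 mm behind the grasp point. The pads swing forward as they close: fully open they stand 13 mm farther back than shut.
Start: joints at [1.054, 0.477, 0.022, 1.555, -0.011, 1.109, -0.083], TCP at [0.268, -0.619, 0.245] pointing down, gripper open.
Joint ranges: [-2.96, 2.96], [-0.34, 2.1], [-1.41, 1.46], [0.24, 2.44], [-1.37, 4.51], [0.17, 1.92], [-2.96, 2.96]. Speed limits (rad/s): [2.39, 2.39, 3.14, 3.14, 3.14, 3.14, 3.14].

INTERFACE

Orientations are given as a rotation vector (axis times angle).
In Python, from bench import r, eyes, ticket gives the robot as it stands. The module is installed in compiled form; this text tells all that it offers.
- The arm moves only by the tool arm_command, never from a script. Its argument "plan" is text: rows parted by semicolons, each of 4 numbers parted by spaces: the shift along the tool's x, y, z in m, then the turn about the tool's z in degrees. In form: tx ty tz yaw; .... A call has 1 to 20 rows; each row shifts and turns the commanded pose from where the row before left it, along the tool's axes as they then stand; what a row does not reach is not made up. A row lasts 1/8 s, in which the tool goes at most 62.5 mm and 10.7 degrees, less where a joint would pass 70% of its speed; a pose out of reach is approached as far as the arm can. A call is refused whole if a number of a shift passes 0.0625 or a number of a turn 10.7, either way. A call with a gripper value outside its range is refused whole. "hand" is the closure, from -1 (fully open) to 1 (shut), set as the call begins (left out, the last holds). The fingers move at their own pace and stop on an object; "grip_force" is the grip in N (left out, the last holds). Time passes only in rows, so rows that do not move let the fingers close. It gives the time, the measured TCP pose, the force, the opening and the grip force at its end, in the units of the state.
- r.get_obs(): the state, without advancing time (a new reading comes with each control period).
- eyes.grab_frame(name): name is "side" or "top"; returns (picture, depth): 384x512x3 uint8, red, green, blue; 384x512 float32, m along the optical axis (not along the pixel's ray), 0 where there is no reading.
- eyes.calibration(name): a dict with "fov_y" (degrees; the focal length in pixels is half the picture's height over the tangent of half this angle, whatever the lens; pixels are square), "cx", "cy" (the principal point, pixels), "origin" and "attitude" of the camera in the world. Camera axes: x right, y up, looking along -z (the intrinsics and any distortion apply to the point x, -y, -z); pixel columns grow to the right and rows downward; lengths in m; the calibration is good to about 2 mm. A picture is of the moment at which its call begins. calibration takes no time and is no camera call.
- ticket.hand_in(): hands the job in; it is judged then, once.
The state is a dict: "clock": time; "joints": joint angles; "qvel": joint speeds; "tau": joint torques, N m; "tcp_pos": TCP position; "orientation": TCP orientation; "contact_force": force on the tool from outside, world axes, zero at the start; "moment": the same for the moment, N m; "grip_width": finger opening in m; "gripper_force": force on a finger pad.
Only numpy, scipy, OpenCV 4.12 (cv2) and the standard library are available. Lean on these libraries where they do the work, as an engineer would, in place of code of your own. Each camera call takes 0.05 s, during which the arm holds its last target. There are 200 camera calls.

## Working session

There is one attempt and no reset: what is moved stays moved. The work goes in short steps, Python scripts to look and compute and a tool call to move; the robot and the scene stay as the last step left them, time stands still between calls to the robot, and variables do not carry over. Pictures are saved under pics/ and viewed, at most 10 in all, crops included, and the job is handed in when it is done.

Besides the shell and the picture viewer there is one more tool, called after "Call:" by a JSON object that holds its "fn" and its "kwargs", one argument or row to a line. arm_command: Moves the arm, as the interface text tells. Its arguments: {"type":"object","properties":{"plan":{"type":"string"},"hand":{"type":"number"},"grip_force":{"type":"number"}},"required":["plan"]}

```bash
mkdir -p pics
cat > h.py <<'E'
import numpy as np,cv2
from bench import r,eyes,ticket
from scipy.spatial.transform import Rotation as R
def grab(n):
    p,d=eyes.grab_frame(n); np.savez(f'/tmp/{n}.npz',p=p,d=d); return p,d
E
python3 - <<'E'
from h import *
for n in('side','top'):
    p,d=grab(n); cv2.imwrite(f'pics/{n}0.png',p[...,::-1]); print(n,eyes.calibration(n),(d==0).mean())
print(r.get_obs())
E
```

```text
side {'fov_y': 52.38873765695552, 'cx': 253.20373001994824, 'cy': 185.19400613651393, 'origin': array([ 0.25736718, -0.50476752,  0.72434333]), 'attitude': array([ 0.68282534, -0.1618417 , -0.45858199])} 0.004185994466145833
top {'fov_y': 45.512346646227506, 'cx': 256.02327510715185, 'cy': 189.5673881004169, 'origin': array([ 0.42651374, -0.03814184,  1.13535173]), 'attitude': array([ 0.05706064, -0.038659  , -1.57682298])} 0.003962198893229167
{'clock': 0.1, 'joints': array([ 1.05388647,  0.47776056,  0.02234849,  1.55629795, -0.0115087 ,
        1.10931014, -0.08312085]), 'qvel': array([-0.0012233 , -0.00132253,  0.00039049, -0.00319026,  0.00074201,
        0.00306833,  0.00153863]), 'tau': array([ 4.77518290e-03, -5.97758460e+01,  1.61363672e+00, -2.81951934e+01,
        1.28347718e-02,  5.06730750e-03, -2.28495657e-05]), 'tcp_pos': array([ 0.26812236, -0.61893121,  0.24441718]), 'orientation': array([-3.07464065e+00, -6.37358365e-01,  7.01469182e-04]), 'contact_force': array([-0.79057482,  0.24728434,  0.26305738]), 'moment': array([-0.02517443,  0.06286331, -0.05012392]), 'gripper_force': 0.0, 'grip_width': 0.08479851042132666}
```

View pics/side0.png

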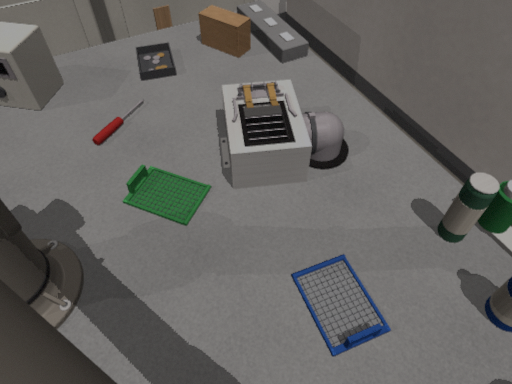

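View pics/top0.png

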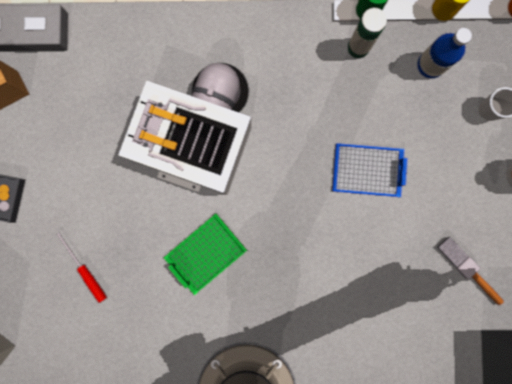

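The side view shows the blue screen at (340,300) with its handle at (363,336). The top view has it at (368,170), handle at (402,172), front edge at column 335. The green look-alike is at side (167,193) / top (205,253). It is green, so I leave it alone; the blue-framed one fits the description. The box's clips are at top (167,115) and (158,138), so the screen slides in towards image left.

```bash
cat >> h.py <<'E'
def cloud(n,d):
    c=eyes.calibration(n); f=192/np.tan(np.radians(c['fov_y']/2))
    v,u=np.mgrid[:384,:512]
    P=np.stack([(u-c['cx'])/f*d,-(v-c['cy'])/f*d,-d],-1)
    return P@R.from_rotvec(c['attitude']).as_matrix().T+c['origin']
def proj(n,X):
    c=eyes.calibration(n); f=192/np.tan(np.radians(c['fov_y']/2))
    q=(np.atleast_2d(X)-c['origin'])@R.from_rotvec(c['attitude']).as_matrix()
    return np.c_[c['cx']-f*q[:,0]/q[:,2],c['cy']+f*q[:,1]/q[:,2]]
def hsv(p): return cv2.cvtColor(p,cv2.COLOR_RGB2HSV)
def load(n):
    z=np.load(f'/tmp/{n}.npz'); return z['p'],z['d']
E
python3 - <<'E'
from h import *
roi={'side':np.s_[250:355,285:395],'top':np.s_[135:205,325:415]}
for n in('side','top'):
    p,d=load(n); P=cloud(n,d); H=hsv(p)
    m=np.zeros(d.shape,bool); m[roi[n]]=1
    m&=(H[...,0]>100)&(H[...,0]<130)&(H[...,1]>120)&(d>0)
    Q=P[m]; print(n,m.sum(),np.percentile(Q[:,2],[1,25,50,75,99]))
    (a,b),wh,an=cv2.minAreaRect(Q[Q[:,2]<.02][:,:2].astype(np.float32)*1000); print('frame',a,b,wh,an)
    h=Q[Q[:,2]>.025]; print('handle',len(h),h.mean(0),cv2.minAreaRect(h[:,:2].astype(np.float32)*1000))
    # deck
    D=(abs(P[...,2]-.12)<.006)&(H[...,1]<40)&(H[...,2]>170)&(d>0)
    k,l,s,_=cv2.connectedComponentsWithStats(D.astype(np.uint8)); i=1+s[1:,4].argmax(); q=P[l==i]
    print('deck',s[i],q[:,2].mean(),cv2.minAreaRect(q[:,:2].astype(np.float32)*1000))
    # counter check
    C=(abs(P[...,2])<.02)&(H[...,1]<40); print('counter z',np.median(P[C][:,2]))
    br=(H[...,0]>10)&(H[...,0]<25)&(H[...,1]>150)&(P[...,2]>.11)&(P[...,2]<.16)
    k,l,s,c=cv2.connectedComponentsWithStats(br.astype(np.uint8))
    for i in range(1,k):
        if s[i,4]>20: q=P[l==i]; print('brass',c[i],s[i,4],q.mean(0),cv2.minAreaRect(q[:,:2].astype(np.float32)*1000))
p,_=load('top'); cv2.imwrite('pics/t1.png',cv2.resize(p[70:200,110:260,::-1],None,fx=4,fy=4,interpolation=cv2.INTER_CUBIC))
q,_=load('side'); a=cv2.resize(q[75:195,205:325,::-1],(480,480),interpolation=cv2.INTER_CUBIC); b=cv2.resize(p[135:205,325:415,::-1],(320,249),interpolation=cv2.INTER_CUBIC)
c=np.zeros((480,800,3),np.uint8); c[:,:480]=a; c[:249,480:]=b; cv2.imwrite('pics/s1.png',c)
E
```

```text
side 1369 [0.00209933 0.00714821 0.00851052 0.0159871  0.04336275]
frame 542.5316772460938 -301.30828857421875 (173.51309204101562, 120.89292907714844) 84.90636444091797
handle 307 [ 0.53250194 -0.38264221  0.03888616] ((534.403564453125, -381.61468505859375), (10.623650550842285, 65.54734802246094), 84.65999603271484)Traceback (most recent call last):
  File "<stdin>", line 12, in <module>
ValueError: attempt to get argmax of an empty sequence
```

```bash
cat > m.py <<'E'
from h import *
roi={'side':np.s_[250:355,285:395],'top':np.s_[135:205,325:415]}
bx={'side':np.s_[75:195,205:325],'top':np.s_[70:205,105:260]}
for n in('side','top'):
    p,d=load(n); P=cloud(n,d); H=hsv(p)
    m=np.zeros(d.shape,bool); m[roi[n]]=1
    m&=(H[...,0]>100)&(H[...,0]<130)&(H[...,1]>120)&(d>0)
    Q=P[m]; print(n,m.sum(),np.percentile(Q[:,2],[1,25,50,75,99]))
    print('frame',cv2.minAreaRect(Q[Q[:,2]<.02][:,:2].astype(np.float32)*1000))
    h=Q[Q[:,2]>.025]; print('handle',len(h),h.mean(0),cv2.minAreaRect(h[:,:2].astype(np.float32)*1000))
    B=np.zeros(d.shape,bool); B[bx[n]]=1
    D=B&(abs(P[...,2]-.12)<.006)&(d>0)
    k,l,s,_=cv2.connectedComponentsWithStats(D.astype(np.uint8)); i=1+s[1:,4].argmax(); q=P[l==i]
    print('deck',s[i],np.median(q[:,2]),np.median(H[l==i],0),cv2.minAreaRect(q[:,:2].astype(np.float32)*1000))
    C=(abs(P[...,2])<.02)&(H[...,1]<40); print('counter z',np.median(P[C][:,2]))
    br=B&(H[...,0]>10)&(H[...,0]<25)&(H[...,1]>150)&(P[...,2]>.11)
    k,l,s,c=cv2.connectedComponentsWithStats(br.astype(np.uint8))
    for i in range(1,k):
        if s[i,4]>20: q=P[l==i]; print('brass',c[i],s[i,4],q.mean(0),cv2.minAreaRect(q[:,:2].astype(np.float32)*1000))
E
python3 m.py;python3 - <<'E'
from h import *
p,_=load('top'); cv2.imwrite('pics/t1.png',cv2.resize(p[70:200,110:260,::-1],None,fx=4,fy=4,interpolation=cv2.INTER_CUBIC))
q,_=load('side'); a=cv2.resize(q[75:195,205:325,::-1],(480,480),interpolation=cv2.INTER_CUBIC); b=cv2.resize(p[135:205,325:415,::-1],(320,249),interpolation=cv2.INTER_CUBIC)
c=np.zeros((480,800,3),np.uint8); c[:,:480]=a; c[:249,480:]=b; cv2.imwrite('pics/s1.png',c)
E
```

```text
side 1369 [0.00209933 0.00714821 0.00851052 0.0159871  0.04336275]
frame ((542.5316772460938, -301.30828857421875), (173.51309204101562, 120.89292907714844), 84.90636444091797)
handle 307 [ 0.53250194 -0.38264221  0.03888616] ((534.403564453125, -381.61468505859375), (10.623650550842285, 65.54734802246094), 84.65999603271484)
deck [ 222   80   90   76 3105] 0.11945920172516022 [ 20.   8. 163.] ((610.5514526367188, 132.2506561279297), (254.507568359375, 180.41720581054688), 69.98210906982422)
counter z -0.0004929761151429846
top 762 [0.00052278 0.00627173 0.00858327 0.011908   0.04375841]
frame ((542.8795166015625, -302.02496337890625), (169.07191467285156, 119.57383728027344), 84.80745697021484)
handle 140 [ 0.53481699 -0.37893046  0.03807322] ((535.517822265625, -380.1317443847656), (9.651017189025879, 65.76648712158203), 84.04231262207031)
deck [ 119   81  132  111 5239] 0.11978828821777077 [120.   3. 231.] ((611.1451416015625, 132.98504638671875), (250.8496856689453, 180.42066955566406), 70.00900268554688)
counter z -0.0005292249553431327
brass [167.54789272 114.89272031] 261 [0.65518972 0.16887586 0.1329615 ] ((655.5303344726562, 167.81321716308594), (81.828369140625, 18.538814544677734), 68.97628784179688)
brass [158.31274131 140.18532819] 259 [0.59746741 0.18747062 0.14040022] ((531.02099609375, 87.79667663574219), (325.5360107421875, 33.99114227294922), 56.27416229248047)
```

View pics/t1.png

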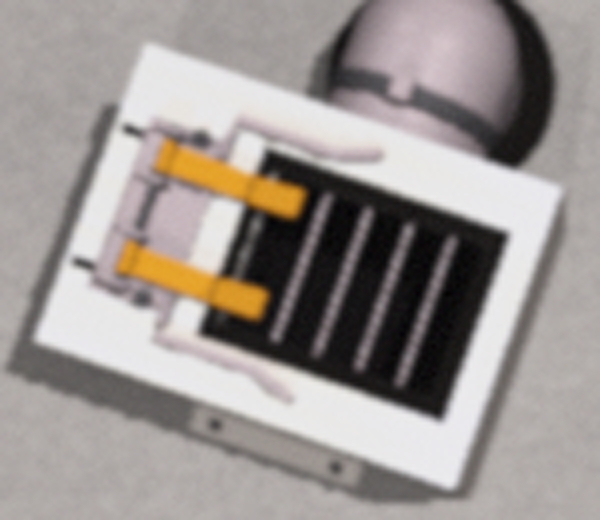

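View pics/s1.png

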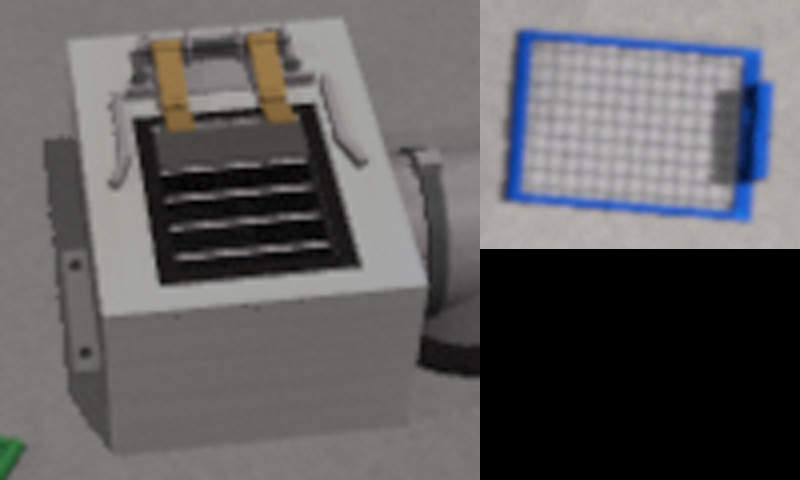

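The crops confirm the target: the blue frame, handle at its right/rear edge in the top view, at about (0.536, -0.380), with its x axis at 84.8°. The box slide axis is at 70.0°, and the stops are near 184 mm from the deck start. I'll approach now.

Call:
{"fn": "arm_command", "kwargs": {
  "plan": "0.0425 -0.014 0.01 0; 0.0425 -0.014 0.01 0; 0.0425 -0.014 0.01 0; 0.0425 -0.014 0.01 0; 0.0425 -0.014 0.01 0; 0.0425 -0.014 0.01 0; 0.0425 -0.014 0.01 0; 0.0425 -0.014 0.01 0; 0 0 0 9.5; 0 0 0 9.5; 0 0 0 9.5; 0 0 0 0; 0 0 0 0",
  "hand": -1,
  "grip_force": 50
}}

```text
clock: 1.72
tcp_pos: [0.5357, -0.3813, 0.1651]
orientation: [-3.139, 0.134, 0.001]
contact_force: [0.5, -0.6, -0.1]
grip_width: 0.0851
gripper_force: 0.0
```

```bash
cat >> h.py <<'E'
def go(X,yaw):
    """tool-frame shift to world point X, and turn (deg) that puts tool y at heading yaw"""
    o=r.get_obs(); M=R.from_rotvec(o['orientation']).as_matrix()
    h=np.degrees(np.arctan2(M[1,1],M[0,1])); t=(h-yaw+90)%180-90
    print('t',round(o['clock'],2),'tcp',o['tcp_pos'].round(4),'head',h.round(2),'down',M[:,2].round(4),'F',o['contact_force'].round(1),'w',o['grip_width'].round(4))
    print('shift',(M.T@(np.array(X)-o['tcp_pos'])).round(4),'turn',t.round(2)); return o
E
python3 - <<'E'
from h import *
go([.5356,-.3804,.029],84.85); print(r.get_obs()['joints'])
E
```

```text
Traceback (most recent call last):
  File "h.py", line 22, in go
    print('t',round(o['clock'],2),'tcp',o['tcp_pos'].round(4),'head',h.round(2),'down',M[:,2].round(4),'F',o['contact_force'].round(1),'w',o['grip_width'].round(4))
                                                                                                                                           ^^^^^^^^^^^^^^^^^^^^^
AttributeError: 'float' object has no attribute 'round'
```

```bash
sed -i "s/o\['grip_width'\].round(4)/round(float(o['grip_width']),4)/" h.py
python3 - <<'E'
from h import *
o=go([.5356,-.3804,.029],84.85); print(o['joints'])
E
```

```text
t 1.73 tcp [ 0.5357 -0.3813  0.1651] head -94.89 down [-4.e-04  2.e-04 -1.e+00] F [ 0.5 -0.6 -0.1] w 0.0851
shift [-1.000e-04 -9.000e-04  1.361e-01] turn 0.26
[ 0.48259978  0.52658273  0.05743827  1.67499696 -0.03564565  0.94147296
 -1.10291334]
```

Call:
{"fn": "arm_command", "kwargs": {
  "plan": "0 -0.001 0.03 0; 0 0 0.03 0; 0 0 0.03 0; 0 0 0.02 0; 0 0 0.015 0; 0 0 0.01 0; 0 0 0 0; 0 0 0 0"
}}

```text
clock: 2.72
tcp_pos: [0.5365, -0.3808, 0.0311]
orientation: [3.138, -0.139, 0.002]
contact_force: [-0.1, -0.4, -0.8]
grip_width: 0.0851
gripper_force: 0.0
```

Run:
```python
from h import *
o=go([.5356,-.3804,.029],84.85)
p,_=grab('side'); q,_=grab('top')
a=cv2.resize(p[240:370,270:410,::-1],(400,371)); b=cv2.resize(q[120:220,310:430,::-1],(400,333)); c=np.zeros((371,800,3),np.uint8);c[:,:400]=a;c[:333,400:]=b; cv2.imwrite('pics/g1.png',c)
```

```text
t 2.73 tcp [ 0.5365 -0.3808  0.0311] head -95.07 down [ 1.2e-03 -8.0e-04 -1.0e+00] F [-0.1 -0.4 -0.8] w 0.0851
shift [-0.0009 -0.0004  0.0021] turn 0.08
```

View pics/g1.png

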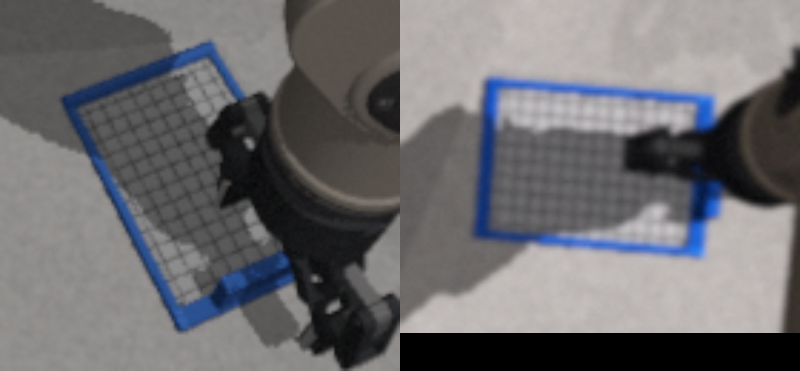

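Fingers straddle the handle, one ahead of it (left panel about (235,110)) and one behind it (about (330,330)). I'll close now.

Call:
{"fn": "arm_command", "kwargs": {
  "plan": "-0.001 0 0.002 0; 0 0 0 0; 0 0 0 0; 0 0 0 0; 0 0 0 0; 0 0 0 0; 0 0 0 0; 0 0 0 0",
  "hand": 1,
  "grip_force": 60
}}

```text
clock: 3.82
tcp_pos: [0.5351, -0.3806, 0.0285]
orientation: [3.138, -0.139, 0.001]
contact_force: [0.0, -1.2, 2.0]
grip_width: 0.0091
gripper_force: 59.0
```

Call:
{"fn": "arm_command", "kwargs": {
  "plan": "0 0 -0.01 0; 0 0 -0.03 0; 0 0 -0.05 0; 0 0 -0.05 0; 0 0 -0.04 0; 0 0 -0.01 0; 0 0 0 0; 0 0 0 0"
}}

```text
clock: 4.82
tcp_pos: [0.5339, -0.3796, 0.2161]
orientation: [-3.137, 0.139, 0.005]
contact_force: [0.7, -0.2, -2.4]
grip_width: 0.0088
gripper_force: 58.6
```

Run:
```python
from h import *
u=np.array([.342,.940,0]); s=np.array([.5683,.0151,0])+.185*u
# handle at front 95 mm before seat -> grip 259 before
print('pre grip',(s-.259*u).round(4)); o=go(s-.259*u+[0,0,.22],70); print(o['contact_force'],o['gripper_force'])
for n in('side','top'):
    p,d=grab(n);P=cloud(n,d);H=hsv(p);m=(H[...,0]>100)&(H[...,0]<130)&(H[...,1]>120)&(d>0)&(P[...,2]>.1)
    k,l,st,_=cv2.connectedComponentsWithStats(m.astype(np.uint8)); i=1+st[1:,4].argmax(); Q=P[m&(P[...,0]>.4)&(P[...,0]<.65)&(P[...,1]<-.1)]
    print(n,len(Q),cv2.minAreaRect(Q[:,:2].astype(np.float32)*1000))
    a=np.c_[Q[:,:2]-o['tcp_pos'][:2],np.ones(len(Q))]; M=Q[:,2]<np.median(Q[:,2])+.008; print('plane',np.linalg.lstsq(a[M],Q[M,2],rcond=None)[0])
```

```text
pre grip [ 0.543  -0.0545  0.    ]
t 4.83 tcp [ 0.5339 -0.3796  0.2161] head -95.07 down [-0.0032  0.002  -1.    ] F [ 0.7 -0.2 -2.4] w 0.0088
shift [-0.0196 -0.3247 -0.0033] turn 14.93
[ 0.6558214  -0.22419299 -2.4325302 ] 58.59321892261505
side 1479 ((538.5703735351562, -323.3019714355469), (212.60597229003906, 121.238525390625), 84.4356918334961)
plane [0.01069276 0.00375011 0.19520572]
top 942 ((541.141357421875, -299.20416259765625), (168.05934143066406, 119.72078704833984), 84.94812774658203)
plane [-0.00068075  0.01203195  0.19437167]
```

Call:
{"fn": "arm_command", "kwargs": {
  "plan": "-0.002 -0.02 0 0; -0.002 -0.04 0 0; -0.002 -0.04 0 0; -0.002 -0.04 0 0; -0.003 -0.04 0 0; -0.002 -0.04 0 0; -0.002 -0.04 0 0; -0.002 -0.035 0 0; -0.002 -0.02 0 0; 0 -0.01 0 0; 0 0 0 5; 0 0 0 5; 0 0 0 4.9; 0 0 0 0; 0 0 0 0; 0 0 0 0"
}}

```text
clock: 6.92
tcp_pos: [0.5447, -0.055, 0.2183]
orientation: [3.094, -0.544, -0.0]
contact_force: [-0.6, 0.5, -1.6]
grip_width: 0.0091
gripper_force: 58.7
```

Run:
```python
from h import *
u=np.array([.342,.940,0]); v=np.array([-.94,.342,0]); s=np.array([.5683,.0151,0])+.185*u
o=go(s-.259*u+[0,0,.15],70); print(o['contact_force'],o['joints'].round(2))
t=o['tcp_pos']-s; print('along',t@u,'lat',t@v)
ims=[]
for n in('side','top'):
    p,d=grab(n);P=cloud(n,d);H=hsv(p);m=(H[...,0]>100)&(H[...,0]<130)&(H[...,1]>120)&(d>0)&(P[...,2]>.15)&(P[...,2]<.26)
    Q=P[m&(P[...,0]>.4)&(P[...,0]<.7)&(P[...,1]>-.15)&(P[...,1]<.3)]
    Q=Q[Q[:,2]<np.median(Q[:,2])+.008]
    w=Q-s; print(n,len(Q),cv2.minAreaRect(Q[:,:2].astype(np.float32)*1000),'lat range',np.percentile(w@v,[1,99]),'front',np.percentile(w@u,99.5))
    a=np.c_[w@u+.26,w@v,np.ones(len(Q))]; print('plane',np.linalg.lstsq(a,Q[:,2],rcond=None)[0])
```

```text
t 6.92 tcp [ 0.5447 -0.055   0.2183] head -109.94 down [-1.e-04 -0.e+00 -1.e+00] F [-0.6  0.5 -1.6] w 0.0091
shift [-0.0018  0.      0.0683] turn 0.06
[-0.55140615  0.5218764  -1.64769664] [-0.01  0.3  -0.01  1.89  0.    0.95 -1.93]
along -0.25912201233128485 lat -0.0017665321453094185
side 684 ((570.1887817382812, 16.175743103027344), (173.86451721191406, 118.92530822753906), 70.07596588134766) lat range [-0.06026158  0.05795039] front -0.09890671143672308
plane [ 0.00654979 -0.00054157  0.19654232]
top 459 ((580.5673217773438, 44.27329635620117), (118.5200424194336, 118.66779327392578), 70.08323669433594) lat range [-0.06011613  0.05766934] front -0.09453182654586675
plane [ 0.03167364 -0.00053786  0.19379495]
```

Call:
{"fn": "arm_command", "kwargs": {
  "plan": "-0.0015 0 0.015 0; 0 0 0.02 0; 0 0 0.015 0; 0 0 0.008 0; 0 0 0.005 0; 0 0 0.002 0; 0 0 0 0; 0 0 0 0"
}}

```text
clock: 8.02
tcp_pos: [0.5436, -0.0545, 0.1538]
orientation: [-3.094, 0.545, -0.001]
contact_force: [-0.7, 0.1, -1.7]
grip_width: 0.0088
gripper_force: 58.6
```

Call:
{"fn": "arm_command", "kwargs": {
  "plan": "0 0 0.0015 0; 0 0 0.001 0; 0 0 0.001 0; 0 0 0 0; 0 0 0 0"
}}

```text
clock: 8.65
tcp_pos: [0.5433, -0.0545, 0.1498]
orientation: [3.094, -0.545, 0.0]
contact_force: [-0.2, -0.0, -2.6]
grip_width: 0.0091
gripper_force: 58.7
```

Call:
{"fn": "arm_command", "kwargs": {
  "plan": "0 0 0.001 0; 0 0 0 0; 0 0 0 0"
}}

```text
clock: 9.02
tcp_pos: [0.5433, -0.0545, 0.1488]
orientation: [3.094, -0.545, -0.0]
contact_force: [0.4, 0.1, -1.5]
grip_width: 0.0087
gripper_force: 58.7
```

Call:
{"fn": "arm_command", "kwargs": {
  "plan": "0 0 0.0007 0; 0 0 0 0; 0 0 0 0"
}}

```text
clock: 9.4
tcp_pos: [0.5434, -0.0546, 0.1484]
orientation: [3.094, -0.545, 0.0]
contact_force: [-1.8, -0.4, 1.3]
grip_width: 0.0089
gripper_force: 59.3
```

Call:
{"fn": "arm_command", "kwargs": {
  "plan": "0 -0.002 -0.0003 0; 0 -0.004 0 0; 0 -0.004 0 0; 0 -0.005 0 0; 0 -0.005 0 0; 0 -0.005 0 0; 0 -0.005 0 0; 0 -0.005 0 0; 0 -0.003 0 0; 0 -0.002 0 0; 0 0 0 0; 0 0 0 0"
}}

```text
clock: 10.9
tcp_pos: [0.5572, -0.0166, 0.1485]
orientation: [-3.094, 0.545, -0.001]
contact_force: [0.3, -1.6, 2.8]
grip_width: 0.0093
gripper_force: 59.3
```

```bash
cat > k.py <<'E'
from h import *
import sys
u=np.array([.342,.940,0]); v=np.array([-.94,.342,0]); s=np.array([.5683,.0151,0])+.185*u
o=go(s-.164*u+[0,0,.1485],70); t=o['tcp_pos']-s; F=o['contact_force']; print('along',t@u+.164,'lat',t@v,'F along',F@u,'lat',F@v,'z',F[2],'moment',o['moment'].round(2))
for n in('side','top'):
    p,d=grab(n);P=cloud(n,d);H=hsv(p);w=P-s
    m=(H[...,0]>100)&(H[...,0]<130)&(H[...,1]>110)&(d>0)&(abs(P[...,2]-.128)<.012)&(abs(w@v)<.08)&(abs(w@u+.1)<.2)
    Q=w[m]; f=Q@u; L=Q@v
    print(n,len(Q),'front',np.percentile(f,99.5),'lat',np.percentile(L,[1,99]))
    i=f>f.max()-.02
    for lo in(-.2,-.15,-.1,-.05,-.02): 
        j=(f>lo-.03)&(f<lo); 
        if j.sum()>8: print('  ',lo,j.sum(),np.percentile(L[j],[2,98]).round(4))
if len(sys.argv)>1:
    q=load('top')[0][70:205,105:285,::-1]; p=load('side')[0][65:215,195:345,::-1]
    c=np.zeros((400,800,3),np.uint8); c[:,:400]=cv2.resize(p,(400,400),interpolation=cv2.INTER_CUBIC); c[:300,400:]=cv2.resize(q,(400,300),interpolation=cv2.INTER_CUBIC); cv2.imwrite(sys.argv[1],c)
E
python3 k.py pics/k1.png
```

```text
t 10.9 tcp [ 0.5572 -0.0166  0.1485] head -109.97 down [ 4.e-04  3.e-04 -1.e+00] F [ 0.3 -1.6  2.8] w 0.0093
shift [-0.0004 -0.0546 -0.    ] turn 0.03
along -0.05473713401526814 lat -0.0003792268473418181 F along -1.3971662593572676 lat -0.8236583360147605 z 2.8311853981623285 moment [-0.3   0.02  0.03]
side 587 front -0.055176931434919176 lat [-0.05910735  0.0591707 ]
   -0.2 327 [-0.0585  0.0583]
   -0.15 52 [-0.0593  0.0592]
   -0.1 42 [-0.0586  0.0592]
   -0.05 82 [0.0133 0.0587]
top 373 front -0.048595451195110495 lat [-0.05921108  0.05843616]
   -0.1 34 [-0.0577  0.0583]
   -0.05 267 [-0.0584  0.0579]
```

View pics/k1.png

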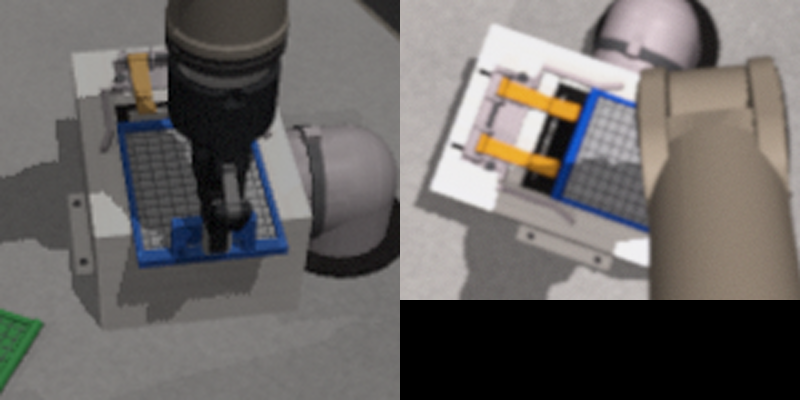

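The screen is centred and flat between the flared guides, with its front edge at the clip toes (right panel, about (580,140)). I'll keep sliding gently.

Call:
{"fn": "arm_command", "kwargs": {
  "plan": "0 -0.002 0 0; 0 -0.003 0 0; 0 -0.003 0 0; 0 -0.003 0 0; 0 -0.003 0 0; 0 -0.002 0 0; 0 0 0 0; 0 0 0 0"
}}

```text
clock: 12.0
tcp_pos: [0.5625, -0.0018, 0.1485]
orientation: [-3.094, 0.545, -0.0]
contact_force: [-1.9, -3.3, 3.9]
grip_width: 0.0088
gripper_force: 59.7
```

Call:
{"fn": "arm_command", "kwargs": {
  "plan": "0 -0.002 0 0; 0 -0.002 0 0; 0 -0.002 0 0; 0 -0.002 0 0; 0 -0.002 0 0; 0 0 0 0; 0 0 0 0"
}}

```text
clock: 12.88
tcp_pos: [0.5653, 0.0053, 0.1484]
orientation: [3.091, -0.547, -0.001]
contact_force: [-2.8, -9.0, 7.2]
grip_width: 0.0089
gripper_force: 60.1
```

```bash
python3 k.py
```

```text
t 12.88 tcp [0.5653 0.0053 0.1484] head -110.08 down [-0.0012 -0.0023 -1.    ] F [-2.8 -9.   7.2] w 0.0089
shift [-0.0006 -0.0313 -0.0001] turn -0.08
along -0.03135476510346366 lat -0.0005700842949963938 F along -9.40236922931444 lat -0.3907016663428089 z 7.215338020284041 moment [-1.72  0.67  0.06]
side 558 front -0.019692083881018407 lat [-0.05950993  0.05890273]
   -0.2 107 [-0.0583  0.0558]
   -0.15 47 [-0.0593  0.0589]
   -0.1 41 [-0.0593  0.0588]
   -0.05 33 [-0.0616  0.0586]
   -0.02 54 [0.0099 0.0585]
top 299 front -0.025103084084598916 lat [-0.05957044  0.05807281]
   -0.1 22 [0.0532 0.0582]
   -0.05 46 [-0.0597  0.0581]
   -0.02 212 [-0.059   0.0568]
```

Call:
{"fn": "arm_command", "kwargs": {
  "plan": "0 -0.002 -0.0004 0; 0 -0.002 0 0; 0 -0.002 0 0; 0 -0.002 0 0; 0 0 0 0; 0 0 0 0"
}}

```text
clock: 13.72
tcp_pos: [0.5676, 0.0121, 0.1485]
orientation: [3.09, -0.548, -0.003]
contact_force: [-4.1, -10.0, 5.5]
grip_width: 0.009
gripper_force: 60.0
```

Call:
{"fn": "arm_command", "kwargs": {
  "plan": "0 -0.002 0 0; 0 -0.002 0 0; 0 -0.001 0 0; 0 -0.001 0 0; 0 0 0 0; 0 0 0 0"
}}

```text
clock: 14.48
tcp_pos: [0.5691, 0.016, 0.1485]
orientation: [3.088, -0.55, -0.004]
contact_force: [-5.7, -14.1, 9.3]
grip_width: 0.0089
gripper_force: 60.4
```

```bash
python3 k.py pics/k2.png
```

```text
t 14.47 tcp [0.5691 0.016  0.1485] head -110.19 down [-0.0034 -0.005  -1.    ] F [ -5.7 -14.1   9.3] w 0.0089
shift [-0.0006 -0.0199 -0.0001] turn -0.19
along -0.020002764572505466 lat -0.0005031484635816541 F along -15.220410919234627 lat 0.5430590890128473 z 9.302678382290724 moment [-2.65  1.07  0.09]
side 535 front -0.02370161147957407 lat [-0.05928661  0.05891048]
   -0.15 77 [-0.0587  0.0589]
   -0.1 43 [-0.0593  0.0588]
   -0.05 39 [-0.0597  0.0585]
   -0.02 56 [0.0061 0.0584]
top 232 front -0.020564501800234843 lat [-0.05998949  0.05817882]
   -0.05 32 [0.053  0.0582]
   -0.02 176 [-0.0595  0.0574]
```

View pics/k2.png

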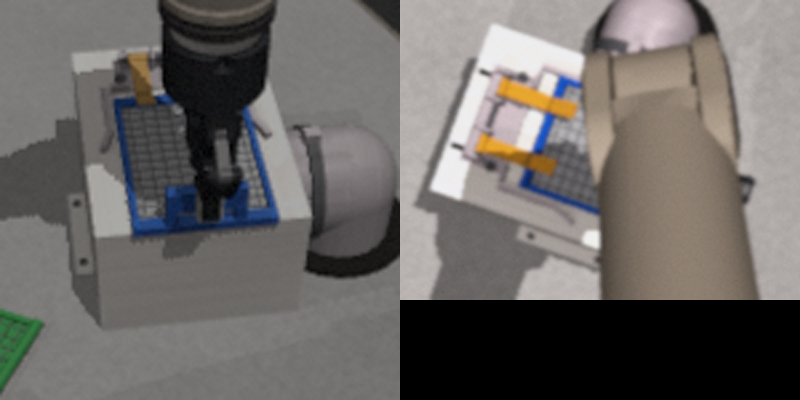

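The clips are riding up on the front bar (right panel, about (535,155)) and the screen is still centred. I'll take small steps with a slight lift to ease the down-pressure.

Call:
{"fn": "arm_command", "kwargs": {
  "plan": "0 -0.001 -0.0005 0; 0 -0.001 -0.0003 0; 0 -0.001 0 0; 0 -0.001 0 0; 0 0 0 0; 0 0 0 0"
}}

```text
clock: 15.32
tcp_pos: [0.5711, 0.0231, 0.1487]
orientation: [3.092, -0.547, -0.003]
contact_force: [-1.8, -6.1, -0.4]
grip_width: 0.009
gripper_force: 59.2
```

Call:
{"fn": "arm_command", "kwargs": {
  "plan": "0 -0.001 0 0; 0 -0.001 0 0; 0 -0.001 0 0; 0 -0.001 0 0; 0 0 0 0; 0 0 0 0"
}}

```text
clock: 16.08
tcp_pos: [0.5734, 0.0296, 0.1494]
orientation: [-3.093, 0.543, 0.0]
contact_force: [0.9, 2.2, -4.3]
grip_width: 0.0089
gripper_force: 58.8
```

Call:
{"fn": "arm_command", "kwargs": {
  "plan": "0 -0.001 0 0; 0 -0.001 0 0; 0 -0.001 0 0; 0 0 0 0; 0 0 0 0"
}}

```text
clock: 16.7
tcp_pos: [0.5743, 0.031, 0.1495]
orientation: [3.094, -0.545, -0.0]
contact_force: [0.5, 0.3, -4.1]
grip_width: 0.009
gripper_force: 58.9
```

Call:
{"fn": "arm_command", "kwargs": {
  "plan": "0 0 0.0006 0; 0 0 0 0; 0 0 0 0"
}}

```text
clock: 17.08
tcp_pos: [0.5744, 0.0309, 0.149]
orientation: [3.094, -0.545, -0.0]
contact_force: [-0.7, -0.9, -2.5]
grip_width: 0.0089
gripper_force: 59.0
```

```bash
python3 k.py pics/k3.png
```

```text
t 17.07 tcp [0.5744 0.0309 0.149 ] head -109.99 down [-1.e-04 -2.e-04 -1.e+00] F [-0.7 -0.9 -2.5] w 0.0089
shift [-0.0003 -0.0041  0.0005] turn 0.01
along -0.004205135274752914 lat -0.0002948145017000747 F along -1.0519794704556071 lat 0.33202978232526253 z -2.5357871894789845 moment [-0.27  0.24  0.02]
side 505 front -0.007901565583075002 lat [-0.05879749  0.05935226]
   -0.15 282 [-0.0578  0.0583]
   -0.1 41 [-0.0582  0.0591]
   -0.05 39 [-0.0597  0.0593]
   -0.02 34 [-0.0592  0.0595]
top 237 front -0.002430400620872911 lat [-0.05876323  0.05873944]
   -0.05 34 [0.0535 0.0588]
   -0.02 33 [0.0538 0.0587]
```

Call:
{"fn": "arm_command", "kwargs": {
  "plan": "0 -0.001 0 0; 0 0 0 0; 0 0 0 0"
}}

```text
clock: 17.55
tcp_pos: [0.5746, 0.0314, 0.149]
orientation: [3.093, -0.546, -0.0]
contact_force: [-2.8, -4.0, -1.4]
grip_width: 0.0089
gripper_force: 59.1
```

Call:
{"fn": "arm_command", "kwargs": {
  "plan": "0 -0.001 0 0; 0 0 0 0; 0 0 0 0"
}}

```text
clock: 17.92
tcp_pos: [0.5748, 0.0318, 0.1489]
orientation: [3.092, -0.546, -0.001]
contact_force: [-2.4, -5.9, -0.9]
grip_width: 0.0091
gripper_force: 59.3
```

Call:
{"fn": "arm_command", "kwargs": {
  "plan": "0 -0.001 0 0; 0 0 0 0; 0 0 0 0"
}}

```text
clock: 18.3
tcp_pos: [0.5748, 0.0319, 0.1488]
orientation: [3.091, -0.547, -0.002]
contact_force: [-3.5, -7.6, -0.3]
grip_width: 0.0088
gripper_force: 59.4
```

Call:
{"fn": "arm_command", "kwargs": {
  "plan": "0 -0.001 0 0; 0 -0.001 0 0; 0 0 0 0; 0 0 0 0"
}}

```text
clock: 18.8
tcp_pos: [0.5749, 0.0319, 0.1488]
orientation: [3.089, -0.548, -0.003]
contact_force: [-6.0, -12.2, 2.2]
grip_width: 0.0092
gripper_force: 59.8
```

```bash
python3 k.py pics/k4.png
python3 - <<'E'
from h import *
a=load('side')[0][75:125,215:275,::-1]; b=load('top')[0][85:155,120:205,::-1]
c=np.zeros((330,800,3),np.uint8); c[:,:396]=cv2.resize(a,(396,330),interpolation=cv2.INTER_CUBIC); c[:,400:]=cv2.resize(b,(400,330),interpolation=cv2.INTER_CUBIC); cv2.imwrite('pics/z4.png',c)
u=np.array([.342,.940,0]); v=np.array([-.94,.342,0]); s=np.array([.5683,.0151,0])+.185*u
p,d=load('top'); P=cloud('top',d); H=hsv(p); w=P-s
for k in(1,-1):
    m=(H[...,0]>10)&(H[...,0]<25)&(H[...,1]>150)&(abs(w@v-.03*k)<.012)&(abs(w@u)<.07); f=w[m]@u; z=P[m][:,2]
    print(k,m.sum(),[(lo,round(float(np.median(z[abs(f-lo)<.005])),4)) for lo in(-.05,-.04,-.03,-.02,-.01,0,.01,.02) if (abs(f-lo)<.005).sum()>3])
E
```

```text
t 18.8 tcp [0.5749 0.0319 0.1488] head -110.14 down [-0.0029 -0.0042 -1.    ] F [ -6.  -12.2   2.2] w 0.0092
shift [-0.0004 -0.003   0.0002] turn -0.14
along -0.003101663213973538 lat -0.00044176288125052227 F along -13.550744451298945 lat 1.459985138452181 z 2.1697737393814287 moment [-2.35  1.14  0.17]
side 510 front -0.004704108013137483 lat [-0.05904291  0.05918189]
   -0.15 276 [-0.0575  0.058 ]
   -0.1 48 [-0.0587  0.0589]
   -0.05 38 [-0.0593  0.059 ]
   -0.02 34 [-0.0586  0.0594]
top 221 front -0.0025963349319054643 lat [-0.05887627  0.05861841]
   -0.05 31 [0.0537 0.0585]
   -0.02 31 [0.0537 0.0586]
1 225 [(-0.05, 0.1353), (-0.04, 0.1327), (-0.03, 0.1295), (-0.02, 0.1313), (-0.01, 0.1328), (0, 0.1338), (0.01, 0.1347), (0.02, 0.136)]
-1 185 [(-0.03, 0.1287), (-0.02, 0.1301), (-0.01, 0.1328), (0, 0.1346), (0.01, 0.1352), (0.02, 0.1365)]
```

View pics/z4.png

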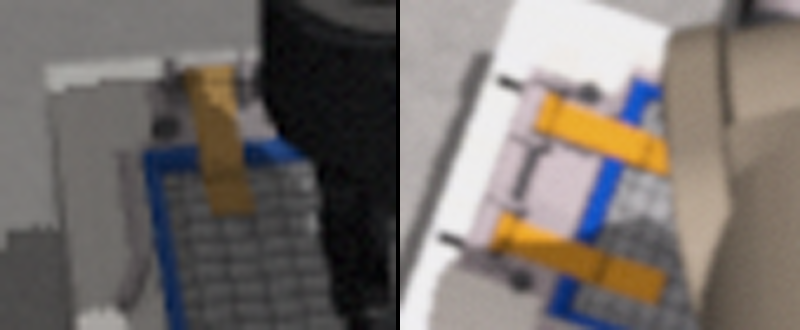

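Both clips are down behind the front bar: the noses sit on the mesh at left panel (230,190) and right panel (605,265), at matching heights. The edge is hard against the stops. I'll relieve the push and let go.

Call:
{"fn": "arm_command", "kwargs": {
  "plan": "0 0.002 0 0; 0 0.0015 0 0; 0 0 0 0; 0 0 0 0"
}}

```text
clock: 19.4
tcp_pos: [0.5749, 0.0318, 0.149]
orientation: [3.093, -0.546, -0.0]
contact_force: [-2.9, -5.8, -0.7]
grip_width: 0.009
gripper_force: 59.4
```

Call:
{"fn": "arm_command", "kwargs": {
  "plan": "0 0 0 0; 0 0 0 0; 0 0 0 0; 0 0 0 0; 0 0 0 0; 0 0 0 0; 0 0 0 0; 0 0 0 0",
  "hand": -1
}}

```text
clock: 20.4
tcp_pos: [0.5749, 0.0324, 0.149]
orientation: [3.094, -0.545, -0.0]
contact_force: [0.3, -0.3, -0.6]
grip_width: 0.0854
gripper_force: 0.0
```

Call:
{"fn": "arm_command", "kwargs": {
  "plan": "0 0 -0.005 0; 0 0 -0.01 0; 0 0 -0.02 0; 0 0 -0.04 0; 0 0 -0.04 0; 0 0 -0.03 0; 0 0.05 0 0; 0 0.06 0 0; 0 0.06 0 0; 0 0.06 0 0; 0 0.06 0 0; 0 0.03 0 0; 0 0 0 0; 0 0 0 0"
}}

```text
clock: 22.15
tcp_pos: [0.4661, -0.2673, 0.2945]
orientation: [-3.094, 0.543, -0.001]
contact_force: [0.4, 0.9, -0.2]
grip_width: 0.0858
gripper_force: 0.0
```

```bash
python3 k.py pics/k5.png
python3 - <<'E'
from h import *
u=np.array([.342,.940,0]); v=np.array([-.94,.342,0]); s=np.array([.5683,.0151,0])+.185*u
p,d=load('top'); P=cloud('top',d); H=hsv(p); w=P-s
for k in(1,-1):
    m=(H[...,0]>10)&(H[...,0]<25)&(H[...,1]>150)&(abs(w@v-.03*k)<.012)&(abs(w@u)<.07); f=w[m]@u; z=P[m][:,2]
    print(k,m.sum(),[(lo,round(float(np.median(z[abs(f-lo)<.005])),4)) for lo in(-.05,-.04,-.03,-.02,-.01,0,.01,.02) if (abs(f-lo)<.005).sum()>3])
E
```

```text
t 22.15 tcp [ 0.4661 -0.2673  0.2945] head -109.92 down [ 8.e-04  5.e-04 -1.e+00] F [ 0.4  0.9 -0.2] w 0.0858
shift [-2.000e-04 -3.212e-01  1.462e-01] turn 0.08
along -0.3215050468850963 lat -0.0005257875038197357 F along 0.9454085262036609 lat -0.06072486761457424 z -0.21092404163492262 moment [ 0.01 -0.02  0.06]
side 563 front -0.004990246508067491 lat [-0.05888185  0.05922556]
   -0.15 275 [-0.0429  0.058 ]
   -0.1 45 [-0.059   0.0589]
   -0.05 41 [-0.0595  0.0592]
   -0.02 39 [-0.0589  0.0594]
top 598 front -0.0032752929631741476 lat [-0.05953219  0.05877128]
   -0.15 160 [-0.0582  0.0579]
   -0.1 62 [-0.0588  0.0586]
   -0.05 69 [-0.0603  0.0589]
   -0.02 66 [-0.0599  0.0584]
1 236 [(-0.05, 0.1339), (-0.04, 0.1327), (-0.03, 0.129), (-0.02, 0.1296), (-0.01, 0.1327), (0, 0.1337), (0.01, 0.1351), (0.02, 0.1359)]
-1 238 [(-0.05, 0.1344), (-0.04, 0.1321), (-0.03, 0.1291), (-0.02, 0.1299), (-0.01, 0.1326), (0, 0.1341), (0.01, 0.1352), (0.02, 0.1359)]
```

View pics/k5.png

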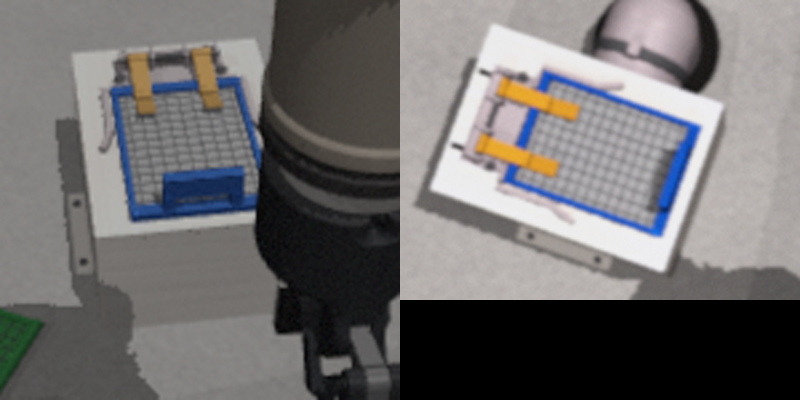

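The screen lies flat between the guides. Both clips are at resting height behind the front bar (right panel, about (540,95) and (515,155)), and the robot is clear.

```bash
python3 -c "
from h import *
print(ticket.hand_in())"
```

```text
the job is handed in; nothing more can be done
None
```

The lint screen is back on the vent box: front edge against both stops, both clips snapped down behind it, handle released, and the job handed in at about 22 s.

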